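Quarantine the failed angle gauge, then aim a sign light with the good one and hold it

ROBOT

A 6-joint arm with a two-finger parallel gripper is mounted at the origin on the work surface; the furniture and walls round the work are solid. World frame = base frame: x ahead of the robot, y to its left, z up, the work surface at z = 0. Lengths are in m, angles in rad, forces in N, time in s.
With the tool pointing down it reaches from about 0.4 to 0.825 m from the base axis. Payload 7 kg.
Tool frame: the origin (TCP) lies at the very end of the fingers, on their centre line; the grasp point (between the pads) lies 19 mm behind it; z points along the fingers, y is the line along which they close (so a half turn about z gives the same grasp; the last joint's range is limited). The gripper opens to 85 mm and grips with 20 to 120 N. Pads are 22 mm wide; open, the fingers measure 114 mm over their backs; the gripper's body (76 mm by 85 mm) begins 54 mm behind the grasp point. The pads swing forward as they close: fully open they stand 13 mm farther back than shut.
Start: joints at [1.456, 0.359, 0.012, 0, -1.224, -0.288], TCP at [0.265, 0.621, 0.231] pointing down, gripper open.
Joint ranges: [-3.07, 3.07], [-1.43, 2.12], [-1.02, 1.25], [-3.03, 1.67], [-3.05, -0], [-3.03, 3.03]. Speed limits (rad/s): [2.39, 2.39, 3.01, 3.14, 3.14, 3.14].

INTERFACE

Orientations are given as a unit quaternion [w, x, y, z].
In Python, from rig import ctrl, imaging, workorder gives the robot as it stands.
- The arm moves only by the tool carry_out, never from a script. Its argument "moves" is a list of rows, each a list of 3 entries, a list of its own where there are three numbers: the turn, a rotation vector about the world's x, y, z in degrees, then the shift along the world's x, y, z in mm, then the opening, from -1 (shut) to 1 (fully open), so that 0 is half open. A call has 1 to 12 rows; each row is the pose to reach, as a shift and turn from the pose commanded when the call began; what a row does not reach only later rows make up. A row lasts 1/10 s, in which the tool goes at most 50 mm and 8.59 degrees, less where a joint would pass 70% of its speed; a pose out of reach is approached as far as the arm can. A call with a gripper value outside its range is refused whole. The fingers move at their own pace and stop on an object; "grip_force" is the grip in N (left out, the last holds). Time passes only in rows, so rows that repeat a pose let the fingers close. It gives the time, the measured TCP pose, the force, the opening and the grip force at its end, in the units of the state.
- ctrl.read_state(): the state, without advancing time (a new reading comes with each control period).
- imaging.camera(name): name is "side" or "top" or "wrist"; returns (picture, depth): 384x512x3 uint8, red, green, blue; 384x512 float32, m along the optical axis (not along the pixel's ray), 0 where there is no reading.
- imaging.get_calibration(name): a dict with "intrinsics" (3x3 intrinsics, pixels), "rvec" (rotation vector, rad) and "tvec" (3), from world to camera coordinates, as OpenCV has them. Camera axes: x right, y down, z forward; pixel columns grow to the right and rows downward; lengths in m; the calibration is good to about 2 mm. A picture is of the moment at which its call begins: read the wrist's pose just before it. get_calibration takes no time and is no camera call; for the wrist camera it gives the pose at the moment of the call.
- workorder.sign_off(): hands the job in; it is judged then, once.
The state is a dict: "clock": time; "q": joint angles; "qd": joint speeds; "joint_torque": joint torques, N m; "tool_pos": TCP position; "ee_rot": TCP orientation; "ft_force": force on the tool from outside, world axes, zero at the start; "torque": the same for the moment, N m; "width": finger opening in m; "grasp_force": force on a finger pad.
Only numpy, scipy, OpenCV 4.12 (cv2) and the standard library are available. Lean on these libraries where they do the work, as an engineer would, in place of code of your own. Each camera call takes 0.05 s, during which the arm holds its last target. There are 200 camera calls.

TASK

Two pendulum angle gauges are back from calibration: first stand the one with the red tag upright in the red reject nest and let go of it, so that nobody uses it. Then seat the green-tagged gauge flat in the rimmed pad on top of the sign light, its dial still facing the robot, and, gripping the gauge, rock gauge and light together to the robot's left until the swinging pointer settles on the blue mark on the dial. The light swings back level when let go, so finish while still holding the gauge, flat in its pad, with the pointer at rest on the mark, ready for a mate to tighten the yoke; leave the glue bottle, the screwdriver and the tape roll where they are.

Things in the scene. Friction and masses are not known exactly. Their poses are not given: they have to be found in the camera images.
- green_gauge_grip (a point): Centre of the good gauge's grey grip block, 16 (x) x 26 (y) mm, free from 102 to 134 mm above the foot's underside, with a green cap; this point is at 120 mm. Below it: black round dial housing 84 mm across, 24 mm thick, white face to its own -x. Axes: z up the gauge, y along its foot, to the left as the dial faces the robot.
- green_gauge_foot (a point): Centre of the underside of the good gauge's steel foot, 36 (x) x 84 (y) x 12 mm, with a green stripe on its front; same axes. The gauge weighs about 0.22 kg and stands by itself.
- green_gauge_pointer_tip (a point): Tip of the good gauge's black pointer, 35 mm from the dial centre (54 mm above the foot's underside); z axis along the pointer. It is weighted below its hub and always swings to stand upright, about 3 swings a second, at rest within about a second.
- green_gauge_mark_tab (a point): Tip of the blue mark, a 4 mm wide tab on the rim of the good gauge's dial, 35 mm from the dial centre; z axis from dial centre through the mark. It stays put on the dial; its setting differs from job to job.
- green_gauge_pointer (a joint): Reading of the good gauge, rad: 0 when the gauge stands upright, growing with its lean to its left (own +y).
- green_gauge_mark (a joint): Setting of the blue mark on the good gauge, rad, 0.16 to 0.38: the lean to the left at which the pointer stands on the mark.
- red_gauge_grip (a point): Same point of the rejected gauge: same size and shape as the good one, but a red cap on the grip and a red stripe on the foot; 120 mm above its underside.
- red_gauge_foot (a point): Centre of the underside of the rejected gauge's foot.
- nest_floor (a point): Centre of the floor of the red reject nest, 6 mm above the table: a fixed red open box on a flange, pocket 46 (x) x 96 (y) mm, 5 to 6 mm clear of a gauge's foot all round, walls 6 mm thick, rim 18 mm above this floor. y along the pocket's long side, as on the gauges.
- pad (a point): Centre of the floor of the aiming pad on top of the sign light, 98 mm above the table when level: pocket 44 (x) x 90 (y) mm, 3 to 4 mm clear of a gauge's foot all round, rim 10 mm high. z normal to the pad, leaning with the light; y its long side, to the left. A gauge with its axes along these has its dial facing the robot.
- pivot (a point): On the light's pivot axis (its x axis), 16 mm below the pad's floor, 82 mm above the table. The light: aluminium head 236 (x) x 100 (y) mm, 0.9 kg, lamp modules on top, between the arms (to 109 mm high) of a fixed dark yoke 270 x 120 mm. It swings freely and, being bottom-heavy, hangs level within about 0.05 rad, even with a gauge standing in the pad.
- light_head (a joint): Lean of the sign light, rad: 0 level, positive when its top leans to the left (pad's +y side goes down); free between -0.6 and 0.6.
- glue_bottle: Bystander: white glue bottle with red nozzle, 34 mm across, 100 mm tall, standing; origin at the centre of its underside.
- screwdriver: Bystander: red-handled screwdriver, 26 x 191 x 26 mm, lying along its y axis; origin at the centre of its underside.
- tape_yellow: Bystander: roll of yellow tape 64 mm across, 19 mm tall, lying flat; origin at the centre of its underside.

How it is judged:
On the way, in this order (a step that is already met when the one before it is completed fails the run):
1. the red-tagged gauge stands upright in the reject nest, let go (horizontal distance between red_gauge_foot and nest_floor below 0.012 m and z of red_gauge_foot in the frame of nest_floor below 0.006 m and angle between red_gauge_foot's own z axis and vertical below 0.08 rad and contact force between the fingers and red_gauge below 0.1 N), for 0.2 s.
2. the green-tagged gauge sits flat in the pad of the light (distance between green_gauge_foot and pad below 0.009 m and angle between the z axis of green_gauge_foot and the z axis of pad, either way round below 0.05 rad and contact force between green_gauge and light_head above 0.2 N), for 0.2 s.
At the end, for the whole second after the job is handed in: Red gauge upright (0.08 rad) on the nest floor, 12 mm from centre, released. Green gauge gripped, flat (0.05 rad) in the pad within 9 mm; light leaning left; pointer still, within 0.05 rad of the mark. Bystanders within 20 mm (all of step 1 and all of step 2 and angle between the z axis of green_gauge_pointer_tip and the z axis of green_gauge_mark_tab, either way round below 0.05 rad and value of joint light_head above 0.1 rad and velocity of joint green_gauge_pointer between -0.3 and 0.3 rad/s and velocity of joint light_head between -0.1 and 0.1 rad/s and contact force between the fingers and green_gauge above 1 N and distance of each of glue_bottle, screwdriver, tape_yellow from where it was at the start of the episode below 0.02 m); the arm keeps its last pose, push and grip.
It fails at once if the glue bottle is knocked or shifted by more than 20 mm (distance of glue_bottle from where it was at the start of the episode above 0.02 m).
It fails at once if the screwdriver is knocked or shifted by more than 20 mm (distance of screwdriver from where it was at the start of the episode above 0.02 m).
It fails at once if the yellow tape roll is knocked or shifted by more than 20 mm (distance of tape_yellow from where it was at the start of the episode above 0.02 m).
It also fails if it takes over 58 s, if anything falls off the work surface, if the arm or the gripper's body presses on something with over 40 N, if the wrist force passes 120 N, or if a joint passes its speed limit or range.

## Working session

There is one attempt and no reset: what is moved stays moved. The work goes in short steps, Python scripts to look and compute and a tool call to move; the robot and the scene stay as the last step left them, time stands still between calls to the robot, and variables do not carry over. Pictures are saved under pics/ and viewed, at most 10 in all, crops included, and the job is handed in when it is done.

Besides the shell and the picture viewer there is one more tool, called after "Request:" as a command line: name --argument value ..., lists and objects as JSON in quotes. carry_out: Moves the arm, as the interface text tells. Its arguments: {"type":"object","properties":{"moves":{"type":"array","items":{"type":"array"}},"grip_force":{"type":"number"}},"required":["moves"]}

```bash
mkdir -p pics; ls
cat > h.py <<'E'
import numpy as np, cv2
from rig import ctrl, imaging, workorder
def cam(n):
    c=imaging.get_calibration(n); p,d=imaging.camera(n)
    K=np.array(c["intrinsics"]);R=cv2.Rodrigues(np.array(c["rvec"],float))[0];t=np.array(c["tvec"],float).ravel()
    v,u=np.mgrid[:384,:512]
    P=np.stack([(u-K[0,2])/K[0,0]*d,(v-K[1,2])/K[1,1]*d,d],-1)
    W=(P-t)@R
    W[d==0]=np.nan
    return p,d,W,(K,R,t)
def save(p,f): cv2.imwrite("pics/"+f,cv2.cvtColor(p,cv2.COLOR_RGB2BGR))
E
python3 - <<'E'
from h import *
print(ctrl.read_state())
a=cam("top");b=cam("side")
np.savez("s0.npz",tp=a[0],tW=a[2],sp=b[0],sW=b[2])
save(a[0],"top0.png");save(b[0],"side0.png")
for c in (a,b): print(-c[3][1].T@c[3][2], c[3][0][0,0])
E
```

```text
pics
{'clock': 0.0, 'q': array([ 1.45612585e+00,  3.59367225e-01,  1.10448172e-02, -3.51935943e-04,
       -1.22409374e+00, -2.88080848e-01]), 'qd': array([ 6.99349245e-04,  5.56245307e-05, -5.82563961e-04,  2.64093953e-04,
       -4.74386909e-04, -3.25722618e-04]), 'joint_torque': array([ 5.28296896e-04, -5.83318520e+01,  2.93418896e+01,  6.93659127e+00,
       -5.88159804e-03, -5.71220085e-06]), 'tool_pos': array([0.26441298, 0.62052472, 0.23036996]), 'ee_rot': array([ 8.21194809e-04,  9.79780025e-01, -2.00076033e-01, -9.46921400e-05]), 'ft_force': array([-0.40986628,  0.08384461,  0.29290698]), 'torque': array([ 0.01868599, -0.00425341, -0.09912527]), 'grasp_force': 0.0, 'width': 0.08514202832331712}
[ 0.40365371 -0.03138364  1.59994635] 449.11082920528327
[0.62474574 0.81344765 0.86242672] 414.7347121215903
```

View pics/top0.png

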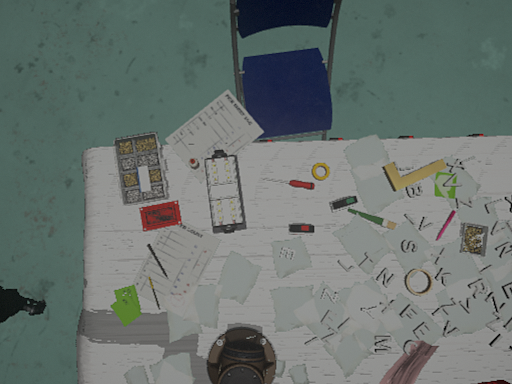

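View pics/side0.png

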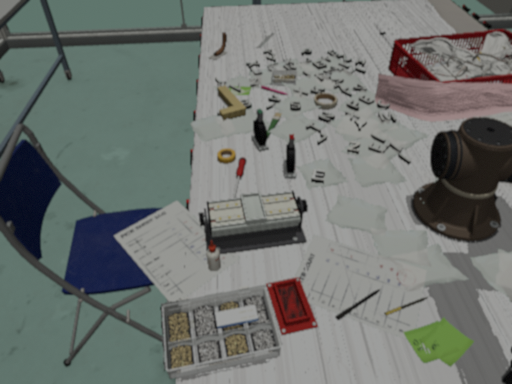

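Top view: nest at (160,215), light at (225,190) with its pad at about (225,192), red gauge at (301,229), green gauge at (344,203), glue bottle at (193,163), screwdriver at (300,184) and tape at (321,171). The side view agrees.

Run:
```python
from h import *
z=np.load("s0.npz")
p,W=z["tp"],z["tW"]
hsv=cv2.cvtColor(p,cv2.COLOR_RGB2HSV)
def stat(n,m,W=W):
    m=m&np.isfinite(W[...,2])
    P=W[m]; 
    if len(P)<3: print(n,len(P));return
    v,u=np.nonzero(m); r=cv2.minAreaRect(P[:,:2].astype(np.float32)*1000)
    print(n,len(P),"mean",P.mean(0).round(4),"zmin/max",np.percentile(P[:,2],[2,50,98]).round(3),"rect",np.round(r[0],1),np.round(r[1],1),round(r[2],1))
def box(u0,v0,u1,v1):
    m=np.zeros(p.shape[:2],bool);m[v0:v1,u0:u1]=1;return m
red=((hsv[...,0]<8)|(hsv[...,0]>172))&(hsv[...,1]>140)&(hsv[...,2]>60)
grn=(hsv[...,0]>45)&(hsv[...,0]<85)&(hsv[...,1]>90)
stat("nest",red&box(135,195,185,235))
stat("nestrim",red&box(135,195,185,235)&(W[...,2]>.018))
stat("redcap",red&box(285,218,320,240))
stat("red gauge z>.09",box(280,215,325,240)&(W[...,2]>.11))
stat("red gauge z .03-",box(280,215,325,240)&(W[...,2]>.03))
stat("grncap",grn&box(325,190,362,215))
stat("grn gauge z>.11",box(325,190,362,215)&(W[...,2]>.11))
stat("grn gauge z>.03",box(325,190,362,215)&(W[...,2]>.03))
stat("light",box(200,145,250,240)&(W[...,2]>.06))
stat("light>.112",box(200,145,250,240)&(W[...,2]>.106))
stat("bottle",box(183,150,205,175)&(W[...,2]>.03))
stat("driver",red&box(280,170,318,195))
for n,b in (("red",(280,212,325,244)),("grn",(325,188,362,216)),("light",(200,145,250,240)),("nest",(135,195,185,235))):
    pass
T=[cv2.resize(p[y:y+100,x:x+130],None,fx=3,fy=3,interpolation=cv2.INTER_CUBIC) for x,y in((130,145),(255,150))]
save(np.hstack(T),"crop0.png")
m=W[...,2]; print(np.round(m[160:232:6,225]*1000), np.round(m[192,200:250:3]*1000))
```

```text
nest 588 mean [0.5136 0.2761 0.0086] zmin/max [-0.004  0.005  0.028] rect [513.4 277.8] [ 83.1 135.9] 9.8
nestrim 137 mean [0.5105 0.2821 0.0233] zmin/max [0.018 0.023 0.03 ] rect [511.9 279.3] [ 57.9 107.6] 9.7
redcap 31 mean [ 0.4524 -0.2182  0.13  ] zmin/max [0.089 0.133 0.137] rect [ 452.1 -220.4] [29. 10.] 88.7
red gauge z>.09 43 mean [ 0.4508 -0.2146  0.1315] zmin/max [0.116 0.132 0.137] rect [ 450.7 -213.9] [30.2 13.3] 87.8
red gauge z .03- 180 mean [ 0.4512 -0.2107  0.0946] zmin/max [0.055 0.089 0.136] rect [ 450.9 -213.9] [81.5 23.5] 87.2
grncap 52 mean [ 0.5234 -0.3914  0.0707] zmin/max [0.003 0.071 0.139] rect [ 521.7 -398.6] [86.5 18.8] 61.3
grn gauge z>.11 45 mean [ 0.5362 -0.3657  0.1307] zmin/max [0.113 0.131 0.139] rect [ 536.5 -366.6] [15.5 25.3] 17.0
grn gauge z>.03 178 mean [ 0.534  -0.3584  0.0942] zmin/max [0.047 0.09  0.138] rect [ 536.9 -367.2] [23.7 83.5] 16.0
light 2232 mean [0.5834 0.0476 0.0937] zmin/max [0.082 0.093 0.108] rect [585.   48.3] [286.6 100.5] 6.1
light>.112 74 mean [0.5839 0.0479 0.1086] zmin/max [0.106 0.108 0.114] rect [584.9  48.3] [ 97.1 253.3] 88.8
bottle 86 mean [0.6893 0.1524 0.0619] zmin/max [0.034 0.059 0.093] rect [689.6 140.3] [59.9 31.6] 84.3
driver 107 mean [ 0.61   -0.2249  0.0208] zmin/max [0.011 0.021 0.027] rect [ 610.2 -227.6] [83.4 19. ] 80.2
[ 92.  96.  97.  89.  92.  99. 100.  93.  95.  90.  94.  83.] [-5. -2.  8. 99. 97. 95. 94. 96. 95. 92. 99. 97. 94. 11. -4.  0. -1.]
```

View pics/crop0.png

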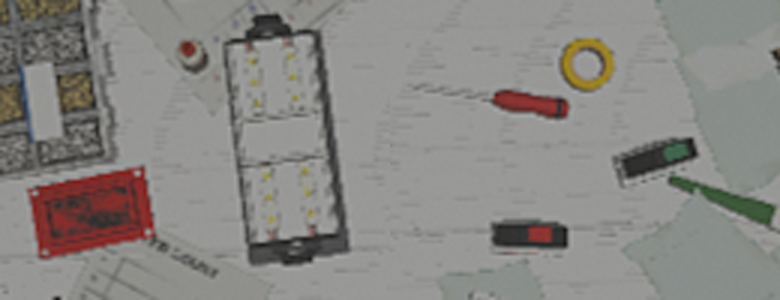

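The crop shows the nest at yaw about +10°, the light at about +6°, the red gauge at about -3° and the green gauge at about +16°. I'm gripping both gauges across their y, starting with the approach to the red one.

Request:
carry_out --moves '[[[0,0,8],[200,-300,40],1],[[0,0,16],[200,-300,40],1],[[0,0,20],[200,-300,40],1],[[0,0,20],[200,-300,40],1],[[0,0,20],[200,-300,40],1],[[0,0,20],[200,-300,40],1],[[0,0,20],[200,-300,40],1],[[0,0,20],[200,-300,40],1],[[0,0,20],[236,-560,40],1],[[0,0,20],[236,-560,40],1],[[0,0,20],[236,-560,40],1],[[0,0,20],[236,-560,40],1]]'

```text
clock: 1.3
tool_pos: [0.4917, 0.1213, 0.2711]
ee_rot: [-0.0, 1.0, -0.027, -0.0]
ft_force: [0.8, -0.5, 0.5]
width: 0.0852
grasp_force: 0.0
```

Request:
carry_out --moves '[[[0,0,0],[-50,-275,0],1],[[0,0,0],[-50,-275,0],1],[[0,0,0],[-50,-275,0],1],[[0,0,0],[-50,-275,0],1],[[0,0,0],[-50,-275,0],1],[[0,0,0],[-50,-275,0],1],[[0,0,0],[-50,-275,0],1]]'

```text
clock: 2.0
tool_pos: [0.441, -0.1547, 0.271]
ee_rot: [0.0, 1.0, -0.029, -0.0]
ft_force: [0.5, 0.1, 0.5]
width: 0.0854
grasp_force: 0.0
```

```bash
cat >> h.py <<'E'
def rect(n,m,W):
    m=m&np.isfinite(W[...,2]); m=cv2.morphologyEx(m.astype(np.uint8),cv2.MORPH_OPEN,np.ones((3,3)))
    k,l,s,_=cv2.connectedComponentsWithStats(m)
    for i in range(1,k):
        if s[i,4]<150: continue
        P=W[l==i]; r=cv2.minAreaRect(P[:,:2].astype(np.float32)*1000)
        print(n,s[i,:5],"mean",P.mean(0).round(4),"z",np.percentile(P[:,2],[2,50,98]).round(3),"rect",np.round(r[0],1),np.round(r[1],1),round(r[2],1))
E
python3 - <<'E'
from h import *
s=ctrl.read_state();print(s['q'].round(3),s['tool_pos'])
p,d,W,c=cam("wrist");save(p,"w1.png")
print("cam",-c[1].T@c[2],c[1].T[:,2])
rect("top",(W[...,2]>.115)&(W[...,2]<.15),W)
rect("body",(W[...,2]>.04)&(W[...,2]<.15),W)
E
```

```text
[ 0.086 -0.017 -0.36   0.    -1.228  1.428] [ 0.44097744 -0.15468074  0.27099067]
cam [ 0.51297944 -0.15938334  0.4129966 ] [-0.28310165  0.01612968 -0.95895427]
top [457  42  45  29 848] mean [ 0.5379 -0.3671  0.1308] z [0.116 0.134 0.135] rect [ 538.4 -370.8] [16.1 28.1] 16.1
top [298 150  30  19 532] mean [ 0.4538 -0.2181  0.132 ] z [0.118 0.134 0.135] rect [ 452.6 -219.2] [26.3 16.3] 86.9
body [    0     0   129   175 16244] mean [0.5407 0.0328 0.0941] z [0.076 0.096 0.108] rect [535.7  38.2] [183.7 100.5] 5.9
body [ 391   41  111   48 2719] mean [ 0.536  -0.3561  0.0979] z [0.047 0.093 0.135] rect [ 537.9 -369.8] [24.2 82.1] 15.6
body [ 267  137   70   32 1891] mean [ 0.4566 -0.214   0.0961] z [0.047 0.09  0.135] rect [ 452.9 -219.1] [82.6 24.1] 86.5
```

View pics/w1.png

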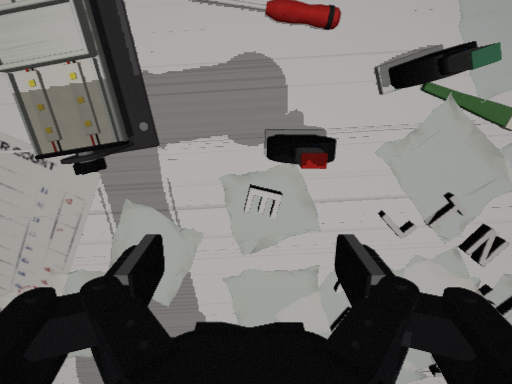

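The wrist view puts the red gauge at (452.7, -219.1) mm, yaw -3.3°, with its cap near (314,160). The tool yaw already matches. Green is at (538.2, -370.3) mm, yaw 15.9°, with its cap near (486,55).

Request:
carry_out --moves '[[[0,0,0],[12,-64,0],1],[[0,0,0],[12,-64,0],1],[[0,0,0],[12,-64,-50],0.6],[[0,0,0],[12,-64,-100],0.3],[[0,0,0],[12,-64,-140],0.2],[[0,0,0],[12,-64,-167],0.2],[[0,0,0],[12,-64,-167],0.2],[[0,0,0],[12,-64,-167],-1],[[0,0,0],[12,-64,-167],-1],[[0,0,0],[12,-64,-167],-1],[[0,0,0],[12,-64,-167],-1],[[0,0,0],[12,-64,-167],-1]]' --grip_force 50

```text
clock: 3.25
tool_pos: [0.455, -0.2163, 0.1056]
ee_rot: [0.0, 1.0, -0.027, 0.001]
ft_force: [0.4, 0.7, 6.1]
width: 0.0251
grasp_force: 53.5
```

Request:
carry_out --moves '[[[0,0,0],[0,0,40],-1],[[0,0,0],[0,0,90],-1],[[0,0,0],[0,0,140],-1],[[0,0,0],[0,40,165],-1],[[0,0,3],[0,90,165],-1],[[0,0,5],[0,140,165],-1],[[0,0,7],[0,190,165],-1],[[0,0,9],[0,240,165],-1],[[0,0,11],[0,290,165],-1],[[0,0,13],[0,340,165],-1],[[0,0,13],[0,385,165],-1],[[0,0,13],[0,385,165],-1]]'

```text
clock: 4.45
tool_pos: [0.4538, 0.1732, 0.269]
ee_rot: [-0.0, 0.996, 0.088, -0.0]
ft_force: [-1.2, -1.0, -1.6]
width: 0.0253
grasp_force: 52.3
```

Run:
```python
from h import *
s=ctrl.read_state();print(s['clock'],s['tool_pos'],s['ee_rot'],s['width'])
p,d,W,c=cam("wrist");save(p,"w2.png")
hsv=cv2.cvtColor(p,cv2.COLOR_RGB2HSV)
red=((hsv[...,0]<8)|(hsv[...,0]>172))&(hsv[...,1]>120)&(hsv[...,2]>40)
rect("nest",red&(W[...,2]<.05),W)
rect("rim",red&(W[...,2]<.05)&(W[...,2]>.018),W)
rect("floor",red&(W[...,2]<.012)&(W[...,2]>.0045),W)
rect("light",(W[...,2]<.13)&(W[...,2]>.07)&(W[...,1]<.15)&(W[...,1]>-.02),W)
```

```text
4.45 [0.45377693 0.17315284 0.26895724] [-3.40357028e-04  9.96077733e-01  8.84818072e-02 -6.48872596e-05] 0.025335004426338147
nest [ 127   62  106   67 4716] mean [0.5164 0.2745 0.0093] z [0.002 0.004 0.024] rect [513.4 276.5] [ 84.9 138.9] 10.2
rim [ 134   71   87   49 1227] mean [0.5146 0.2771 0.023 ] z [0.019 0.023 0.025] rect [513.8 275.9] [ 57.7 107.9] 9.4
floor [153  77  31  11 168] mean [0.5305 0.291  0.006 ] z [0.005 0.006 0.011] rect [528.  294.6] [12.1 39.4] 9.7
light [  327     0   134   198 18905] mean [0.5582 0.0437 0.0952] z [0.083 0.096 0.108] rect [545.   40.6] [202.7  99.9] 6.1
```

View pics/w2.png

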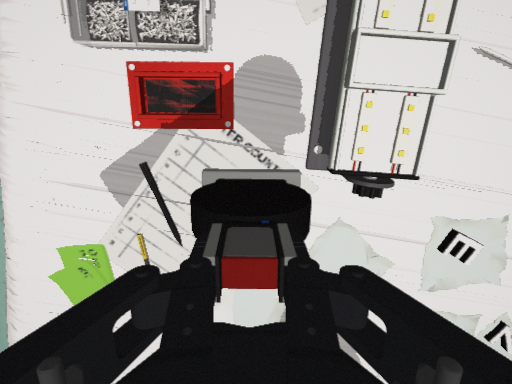

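The nest is at (513.6, 276.2) mm, yaw 9.8°, around (180,95) in the picture. The gauge hangs straight, with its foot near (250,175). Next I hover over the nest and check.

Request:
carry_out --moves '[[[0,0,0],[30,40,0],-1],[[0,0,0],[61,80,0],-1],[[0,0,0],[62,103,-20],-1],[[0,0,0],[62,103,-70],-1],[[0,0,0],[62,103,-110],-1],[[0,0,0],[62,103,-125],-1],[[0,0,0],[62,103,-125],-1],[[0,0,0],[62,103,-125],-1]]'

```text
clock: 5.3
tool_pos: [0.5166, 0.2713, 0.145]
ee_rot: [0.0, 0.996, 0.086, 0.0]
ft_force: [0.5, 0.2, -0.9]
width: 0.0249
grasp_force: 52.0
```

Run:
```python
from h import *
s=ctrl.read_state();print(s['clock'],s['tool_pos'],s['ee_rot'],s['width'])
p,d,W,c=cam("wrist")
tz=s['tool_pos'][2]
hsv=cv2.cvtColor(p,cv2.COLOR_RGB2HSV)
red=((hsv[...,0]<8)|(hsv[...,0]>172))&(hsv[...,1]>120)&(hsv[...,2]>40)
rect("cap",red&(W[...,2]>.1),W)
near=(abs(W[...,0]-.51)<.06)&(abs(W[...,1]-.276)<.07)
rect("house",near&(W[...,2]<tz-.015)&(W[...,2]>.06),W)
rect("foot",near&(W[...,2]<.058)&(W[...,2]>.03),W)
rect("rim",red&(W[...,2]<.027)&(W[...,2]>.018),W)
```

```text
5.3 [0.51658344 0.27132494 0.14499473] [1.02468798e-04 9.96277666e-01 8.62018535e-02 2.04369997e-04] 0.02492681912101803
cap [ 221  256   58   33 1775] mean [0.5149 0.2704 0.1736] z [0.172 0.174 0.175] rect [514.5 270.3] [16.9 25.2] 9.6
house [ 190  181  122   57 4517] mean [0.5238 0.2712 0.105 ] z [0.065 0.11  0.129] rect [515.1 269.7] [24.5 83.2] 8.9
foot [168 118  79  10 599] mean [0.5637 0.318  0.0421] z [0.033 0.043 0.046] rect [563.6 314.1] [ 7.1 64.2] 8.7
foot [ 201  168  100   17 1289] mean [0.5289 0.2715 0.0501] z [0.042 0.051 0.056] rect [526.6 271.4] [12.4 84.3] 10.0
rim [ 185  151  117   47 1151] mean [0.533  0.2878 0.0231] z [0.02  0.023 0.025] rect [520.6 277.2] [ 44.7 108. ] 9.9
```

Request:
carry_out --moves '[[[0,0,0],[-1,6,0],-1],[[0,0,0],[-1,6,-12],-1],[[0,0,0],[-1,6,-24],-1],[[0,0,0],[-1,6,-32],-1],[[0,0,0],[-1,6,-34],-1],[[0,0,0],[-1,6,-35],-1],[[0,0,0],[-1,6,-35],-1]]'

```text
clock: 6.05
tool_pos: [0.5156, 0.277, 0.1112]
ee_rot: [0.001, 0.996, 0.087, 0.001]
ft_force: [-4.1, -4.9, 19.2]
width: 0.0251
grasp_force: 55.0
```

Request:
carry_out --moves '[[[0,0,0],[0,0,1],-1],[[0,0,0],[0,0,1],0.2],[[0,0,0],[0,0,1],0.2],[[0,0,0],[0,0,1],0.2],[[0,0,0],[0,0,1],0.2],[[0,0,0],[0,0,20],0.2],[[0,0,0],[0,0,60],0.2],[[0,0,0],[0,0,110],0.2],[[0,0,0],[-30,-40,150],0.5]]'

```text
clock: 6.95
tool_pos: [0.494, 0.2489, 0.2532]
ee_rot: [-0.0, 0.996, 0.087, 0.002]
ft_force: [-0.5, 0.2, 0.7]
width: 0.063
grasp_force: 0.0
```

Run:
```python
from h import *
s=ctrl.read_state();print(s['clock'],s['tool_pos'],s['ee_rot'],s['width'])
p,d,W,c=cam("wrist")
hsv=cv2.cvtColor(p,cv2.COLOR_RGB2HSV)
near=(abs(W[...,0]-.51)<.06)&(abs(W[...,1]-.276)<.07)
rect("top",near&(W[...,2]<.16)&(W[...,2]>.12),W)
rect("house",near&(W[...,2]<.16)&(W[...,2]>.06),W)
p,d,W,c=cam("top")
rect("nestgauge top",near*0+(abs(W[...,0]-.51)<.06)*(abs(W[...,1]-.276)<.07)*(W[...,2]>.12),W)
# bystander/light from top
rect("light",(W[...,2]>.07)&(W[...,2]<.13)&(abs(W[...,1]-.05)<.08)&(W[...,0]>.42)&(W[...,0]<.75),W)
```

```text
6.95 [0.49404588 0.24894655 0.25316326] [-3.60887410e-04  9.96184839e-01  8.72521443e-02  1.64316735e-03] 0.0630225197164913
top [208 146  30  20 571] mean [0.5144 0.2758 0.1386] z [0.125 0.14  0.141] rect [513.4 276. ] [15.3 25.7] 10.4
house [ 192  134   74   32 2008] mean [0.5163 0.2742 0.1044] z [0.069 0.096 0.141] rect [513.2 275.3] [24.4 82.1] 9.4
nestgauge top [  77  183   60   43 1726] mean [0.4868 0.2501 0.6907] z [0.656 0.694 0.698] rect [494.  267.1] [122.   87.5] 89.7
light [ 205  150   37   84 2195] mean [0.5834 0.0476 0.0938] z [0.083 0.093 0.108] rect [583.8  47.8] [284.2  99.9] 6.1
```

The red gauge is seated in the nest: cap top at 140 mm, centre within 1 mm. On the way to green I stop over the pad and measure it.

Request:
carry_out --moves '[[[0,0,0],[0,-200,35],0.6],[[0,0,0],[0,-200,35],0.6],[[0,0,0],[0,-200,35],0.6],[[0,0,0],[0,-200,35],0.6],[[0,0,0],[0,-200,35],0.6],[[0,0,0],[0,-200,35],0.6]]'

```text
clock: 7.65
tool_pos: [0.4916, 0.0455, 0.2855]
ee_rot: [-0.0, 0.996, 0.085, 0.0]
ft_force: [0.7, 0.3, 0.5]
width: 0.0679
grasp_force: 0.0
```

Run:
```python
from h import *
s=ctrl.read_state();print(s['clock'],s['tool_pos'],s['ee_rot'],s['width'])
p,d,W,c=cam("wrist");np.savez("w3.npz",p=p,W=W);save(p,"w3.png")
near=(abs(W[...,0]-.584)<.15)&(abs(W[...,1]-.048)<.09)
rect("light",near&(W[...,2]>.085),W)
z=W[...,2]
rect(">.104",near&(z>.104),W)
# local frame profile
a=np.radians(6);C=np.array([.584,.048]);L=(W[...,:2]-C)@np.array([[np.cos(a),-np.sin(a)],[np.sin(a),np.cos(a)]])
for nm,ax,o in(("x",0,1),("y",1,0)):
    m=(abs(L[...,o]-.012*(o==1))<.004)
    for b in np.arange(-.06,.0601,.004):
        k=m&(abs(L[...,ax]-b)<.002)
        if k.sum(): print(nm,round(b,3),k.sum(),np.round(np.nanpercentile(z[k],[10,50,90])*1000,1),p[k].mean(0).round())
```

```text
7.65 [0.49159051 0.04549862 0.28546512] [-1.85209783e-04  9.96372545e-01  8.50981446e-02  1.51747873e-04] 0.06793501409589717
light [  216     0   103   206 17315] mean [0.5696 0.0425 0.0952] z [0.089 0.096 0.108] rect [555.1  41. ] [223.1 100. ] 6.0
light [    0   229   512   155 43085] mean [0.5014 0.0456 0.3576] z [0.305 0.362 0.383] rect [495.9  45.7] [ 34.2 136.4] 9.7
>.104 [ 218   48   97   61 1331] mean [0.588  0.0443 0.1071] z [0.105 0.107 0.109] rect [586.4  44.5] [54. 98.] 6.0
>.104 [    0   229   512   155 43085] mean [0.5014 0.0456 0.3576] z [0.305 0.362 0.383] rect [495.9  45.7] [ 34.2 136.4] 9.7
x -0.06 26 [90.1 96.4 97.1] [119. 115. 104.]
x -0.056 27 [90.1 95.8 97. ] [118. 115. 106.]
x -0.052 23 [90.3 95.8 97.4] [119. 116. 107.]
x -0.048 28 [90.  95.9 96.9] [120. 116. 107.]
x -0.044 22 [90.1 95.9 97.5] [120. 117. 107.]
x -0.04 28 [90.2 96.1 97.8] [119. 114. 102.]
x -0.036 29 [90.1 96.2 97.4] [119. 115. 105.]
x -0.032 23 [90.5 95.8 97.2] [121. 117. 108.]
x -0.028 26 [90.1 92.7 97.1] [111. 107.  99.]
x -0.024 31 [ 90.5 107.  108. ] [101. 102.  96.]
x -0.02 31 [ 96.8 105.
[... 1462 characters left out ...]
5 98.7] [117. 118. 113.]
y -0.004 30 [96.4 97.4 98.2] [116. 117. 112.]
y 0.0 27 [96.4 97.4 98.2] [116. 117. 112.]
y 0.004 30 [96.6 97.6 98.1] [115. 117. 111.]
y 0.008 32 [96.6 97.3 98.5] [115. 116. 110.]
y 0.012 29 [96.5 97.4 98.2] [114. 115. 110.]
y 0.016 27 [95.9 97.2 98.1] [114. 115. 110.]
y 0.02 32 [96.6 97.3 98.2] [114. 115. 110.]
y 0.024 31 [96.  97.2 97.9] [114. 115. 109.]
y 0.028 28 [96.2 96.8 98. ] [113. 114. 109.]
y 0.032 28 [96.2 97.4 98.4] [113. 114. 109.]
y 0.036 31 [96.2 97.  97.7] [113. 114. 109.]
y 0.04 37 [ 96.6  97.9 105. ] [102. 103.  98.]
y 0.044 28 [105.5 106.5 107.3] [118. 119. 114.]
y 0.056 6 [-2.4 -0.7 -0. ] [115. 112. 110.]
y 0.06 18 [-1.8 -1.  -0. ] [120. 117. 116.]
```

View pics/w3.png

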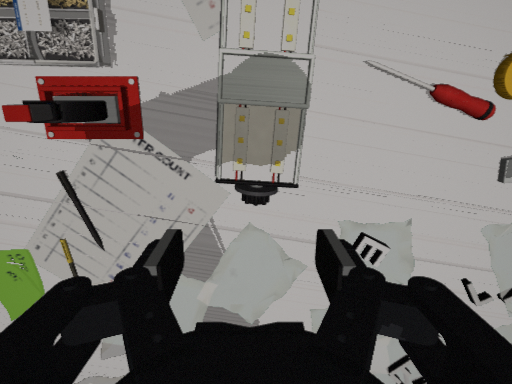

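The pad centre is at (586.4, 44.5) mm, yaw 6.0°, near (263,80) in the picture. Moving to the green gauge.

Request:
carry_out --moves '[[[0,0,3],[30,-400,0],0.6],[[0,0,6],[30,-400,0],0.6],[[0,0,6],[30,-400,0],0.6],[[0,0,6],[30,-400,0],0.6],[[0,0,6],[30,-400,0],0.6],[[0,0,6],[30,-400,0],0.6],[[0,0,6],[30,-400,0],0.6],[[0,0,6],[30,-400,0],0.6],[[0,0,6],[30,-400,0],0.6],[[0,0,6],[30,-400,0],0.6]]'

```text
clock: 8.7
tool_pos: [0.5221, -0.3534, 0.2835]
ee_rot: [-0.001, 0.99, 0.138, -0.001]
ft_force: [0.4, 1.0, -1.1]
width: 0.0681
grasp_force: 0.0
```

Run:
```python
from h import *
s=ctrl.read_state();print(s['clock'],s['tool_pos'],s['ee_rot'],s['width'])
p,d,W,c=cam("wrist")
near=(abs(W[...,0]-.538)<.07)&(abs(W[...,1]+.37)<.07)
rect("top",near&(W[...,2]<.16)&(W[...,2]>.12),W)
rect("house",near&(W[...,2]<.16)&(W[...,2]>.06),W)
```

```text
8.7 [ 0.52211358 -0.35343354  0.28347333] [-7.52911258e-04  9.90430268e-01  1.38006368e-01 -1.24907757e-03] 0.0681399154885443
top [257 152  26  18 448] mean [ 0.5394 -0.3706  0.1328] z [0.122 0.134 0.136] rect [ 538.6 -370.9] [16.2 25.6] 15.7
house [ 234  141   66   29 1613] mean [ 0.5409 -0.3687  0.0989] z [0.066 0.091 0.135] rect [ 538.7 -371.2] [24.2 81.2] 15.4
```

Request:
carry_out --moves '[[[0,0,0],[16,-17,-30],0.4],[[0,0,0],[16,-17,-70],0.2],[[0,0,0],[16,-17,-120],0.2],[[0,0,0],[16,-17,-155],0.2],[[0,0,0],[16,-17,-176],0.2],[[0,0,0],[16,-17,-178],0.2],[[0,0,0],[16,-17,-178],-1],[[0,0,0],[16,-17,-178],-1],[[0,0,0],[16,-17,-178],-1],[[0,0,0],[16,-17,-178],-1],[[0,0,0],[16,-17,-178],-1]]' --grip_force 50

```text
clock: 9.85
tool_pos: [0.5389, -0.3706, 0.1095]
ee_rot: [0.001, 0.99, 0.139, 0.002]
ft_force: [1.1, 2.9, 7.8]
width: 0.0249
grasp_force: 51.8
```

Request:
carry_out --moves '[[[0,0,0],[0,0,40],-1],[[0,0,0],[0,0,90],-1],[[0,0,0],[0,0,140],-1],[[0,0,-8],[0,40,170],-1],[[0,0,-16],[0,85,190],-1],[[0,0,-24],[0,130,210],-1],[[0,0,-32],[-5,175,230],-1],[[0,0,-40],[-10,220,250],-1],[[0,0,-48],[-15,265,270],-1],[[0,0,-56],[-20,310,290],-1],[[0,0,-64],[-25,355,310],-1],[[0,0,-72],[-30,400,330],-1]]'

```text
clock: 11.05
tool_pos: [0.5084, 0.0159, 0.4317]
ee_rot: [-0.0, 0.886, -0.463, -0.0]
ft_force: [0.6, 0.8, -3.7]
width: 0.0255
grasp_force: 51.0
```

Run:
```python
from h import *
s=ctrl.read_state();print(s['clock'],s['tool_pos'],s['ee_rot'],s['width'],s['q'].round(2))
c=imaging.get_calibration("side");
for P in ([.5,.4,.5],[.5,.4,.4],[.55,.35,.5],[.45,.35,.5],[.5,.25,.45],[.5,.3,.5]):
    print(P,cv2.projectPoints(np.array([P]),np.array(c["rvec"],float),np.array(c["tvec"],float),np.array(c["intrinsics"]),None)[0].ravel().round())
```

```text
11.05 [0.50839152 0.01592635 0.43173489] [-3.23030246e-04  8.86234690e-01 -4.63236396e-01 -1.09950088e-04] 0.025514138076418485 [ 0.42  0.01  0.02 -0.   -1.58  0.19]
[0.5, 0.4, 0.5] [331. 177.]
[0.5, 0.4, 0.4] [323. 228.]
[0.55, 0.35, 0.5] [289. 156.]
[0.45, 0.35, 0.5] [358. 153.]
[0.5, 0.25, 0.45] [309. 142.]
[0.5, 0.3, 0.5] [317. 134.]
```

Request:
carry_out --moves '[[[0,0,-8],[0,45,15],-1],[[0,0,-16],[0,90,30],-1],[[0,0,-24],[0,135,45],-1],[[0,0,-32],[0,180,60],-1],[[0,0,-40],[0,225,75],-1],[[0,0,-45],[0,270,90],-1],[[0,0,-45],[0,315,105],-1],[[0,0,-45],[0,360,110],-1],[[0,0,-45],[0,360,110],-1],[[0,0,-45],[0,360,110],-1],[[0,0,-45],[0,360,110],-1],[[0,0,-45],[0,360,110],-1]]'

```text
clock: 12.25
tool_pos: [0.5096, 0.3733, 0.5415]
ee_rot: [0.0, -0.643, 0.766, 0.0]
ft_force: [0.1, 0.3, -2.6]
width: 0.025
grasp_force: 50.9
```

Run:
```python
from h import *
s=ctrl.read_state();print(s['clock'],s['tool_pos'],s['ee_rot'],s['width'],s['q'].round(2))
p,d,W,c=cam("side");K,R,t=c
np.savez("side1.npz",p=p,W=W,K=K,R=R,t=t,tp=s['tool_pos'],q=s['ee_rot'])
g=cv2.projectPoints(np.array([s['tool_pos']-[0,0,.05]]),cv2.Rodrigues(R)[0],t,K,None)[0].ravel();print(g)
u,v=g.astype(int); x0,y0=max(0,u-65),max(0,v-60)
cr=p[y0:y0+120,x0:x0+130]; print(x0,y0)
save(cv2.resize(cr,None,fx=5,fy=5,interpolation=cv2.INTER_CUBIC),"dial1.png")
```

```text
12.25 [0.50958286 0.37329576 0.54150187] [ 4.25083194e-04 -6.43323864e-01  7.65594033e-01  5.38836258e-05] 0.024981241071910985 [ 0.94  0.27  0.56  0.   -1.87 -1.11]
[319.29967309 169.82461271]
254 109
```

View pics/dial1.png

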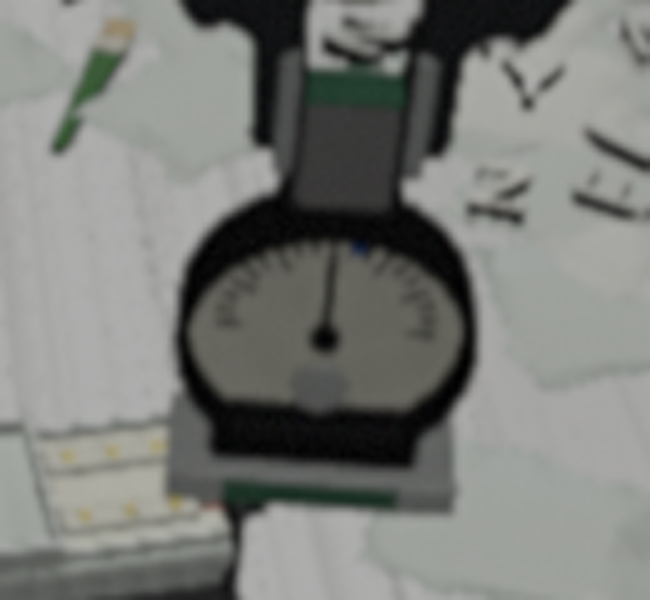

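The crop shows hub at (323,338), pointer tip at about (333,245) and the blue mark at (360,247), right of the pointer, so a left lean brings them together. I compute the angle in the dial plane.

```bash
cat > mark.py <<'E'
from h import *
from scipy.spatial.transform import Rotation as Ro
def mark(p,K,R,t,tp,q):
    M=Ro.from_quat(np.r_[q[1:],q[0]]).as_matrix(); z=-M[:,2]; y=M[:,1]
    n0=np.cross(y,z)
    C=-R.T@t
    if n0@(C-tp)>0: y=-y; n0=-n0   # dial faces camera: -x toward camera
    O=tp-.055*z-.0125*n0; 
    def plane(u,v):
        r=R.T@np.array([(u-K[0,2])/K[0,0],(v-K[1,2])/K[1,1],1]); X=C+r*((O-C)@n0)/(r@n0); return (X-O)@y,(X-O)@z
    i=p.astype(int); uu,vv=np.meshgrid(range(512),range(384))
    A=np.array([[plane(u,v) for u in range(512)] if 0 else 0 for v in range(1)])
    rays=np.stack([(uu-K[0,2])/K[0,0],(vv-K[1,2])/K[1,1],np.ones_like(uu)],-1)@R
    k=((O-C)@n0)/(rays@n0); X=C+rays*k[...,None]-O; Y=X@y; Z=X@z
    near=(np.hypot(Y,Z)<.06)
    bl=np.clip(i[...,2]-np.maximum(i[...,0],i[...,1])-12,0,None)*near
    b=np.array([(Y*bl).sum(),(Z*bl).sum()])/bl.sum()
    g=p.mean(2)
    return Y,Z,b,bl.sum(),(bl>0).sum(),g,y,z
E
python3 - <<'E'
from mark import *
f=np.load("side1.npz");Y,Z,b,s,n,g,y,z=mark(f["p"],f["K"],f["R"],f["t"],f["tp"],f["q"])
print("blue",b*1000,s,n,"y",y,"z",z)
w=np.clip(95-g,0,None)
# hub: iterate dark centroid
h=np.array([0.,0.])
u0,v0=254+323/5,109+338/5
h=np.array([Y[int(round(v0)),int(round(u0))],Z[int(round(v0)),int(round(u0))]]);print("h0",h*1000)
for _ in range(6):
    m=(np.hypot(Y-h[0],Z-h[1])<.008)*np.clip(80-g,0,None); h=np.array([(Y*m).sum(),(Z*m).sum()])/m.sum()
print("hub",h*1000)
# white face outline -> centre/scale check
face=((g>75)&(np.hypot(Y-h[0],Z-h[1])<.041)); print("face Yrange",np.percentile(Y[face&(abs(Z-h[1])<.004)],[0,100])*1000,"Zmax",Z[face&(abs(Y-h[0])<.004)].max()*1000)
r=np.hypot(Y-h[0],Z-h[1]);th=np.arctan2(-(Y-h[0]),Z-h[1])
print("mark ang",np.arctan2(-(b-h)[0],(b-h)[1]),"r",np.hypot(*(b-h))*1000)
k=(r>.012)&(r<.026)&(abs(th)<.5); ww=k*np.clip(85-g,0,None); print("pointer ang",(th*ww).sum()/ww.sum(),g[k].min(),np.median(g[k]))
E
```

```text
blue [-5.04865238 35.84349736] 35 6 y [ 9.85049868e-01 -1.72268807e-01  4.64426361e-04] z [-5.81553069e-04 -6.29438290e-04  9.99999633e-01]
h0 [0.21900701 2.49479036]
hub [1.03541321 4.31481388]
face Yrange [-39.70807435  41.70037705] Zmax 35.65217168565155
mark ang 0.1906261488754854 r 32.110336909176674
pointer ang -0.014642545405470152 50.333333333333336 97.0
```

Request:
carry_out --moves '[[[0,0,0],[8,40,20],-1],[[0,0,0],[16,80,40],-1],[[0,0,0],[20,110,50],-1],[[0,0,0],[20,110,50],-1],[[0,0,0],[20,110,50],-1],[[0,0,0],[20,110,50],-1],[[0,0,0],[20,110,50],-1],[[0,0,0],[20,110,50],-1],[[0,0,0],[20,110,50],-1],[[0,0,0],[20,110,50],-1]]'

```text
clock: 13.3
tool_pos: [0.5294, 0.4839, 0.5914]
ee_rot: [0.0, -0.644, 0.765, 0.0]
ft_force: [0.2, 0.8, -2.0]
width: 0.0251
grasp_force: 50.9
```

Run:
```python
from mark import *
s=ctrl.read_state();print(s['clock'],s['tool_pos'],s['ee_rot'])
ps=[];
for i in range(6):
    p,d,W,c=cam("side");ps.append(p.astype(float))
K,R,t=c;p=np.mean(ps,0)
np.savez("side2.npz",p=p,W=W,K=K,R=R,t=t,tp=s['tool_pos'],q=s['ee_rot'])
Y,Z,b,sm,n,g,y,z=mark(p,K,R,t,s['tool_pos'],s['ee_rot'])
print("blue",b*1000,sm,n)
# rectify the dial plane: 0.2mm grid
from scipy.interpolate import griddata
k=np.hypot(Y,Z)<.07
yy,zz=np.meshgrid(np.arange(-.05,.05,.0002),np.arange(.05,-.05,-.0002))
im=np.stack([griddata((Y[k],Z[k]),p[...,j][k],(-yy,zz),method='cubic') for j in range(3)],-1)
save(np.clip(im,0,255).astype(np.uint8),"rect.png"); np.save("rect.npy",im)
```

```text
13.3 [0.52942252 0.48391969 0.59144015] [ 3.56231069e-04 -6.43608039e-01  7.65355177e-01  1.38097887e-04]
blue [-5.17122745 35.52218252] 26 5<stdin>:15: RuntimeWarning: invalid value encountered in cast
```

View pics/rect.png

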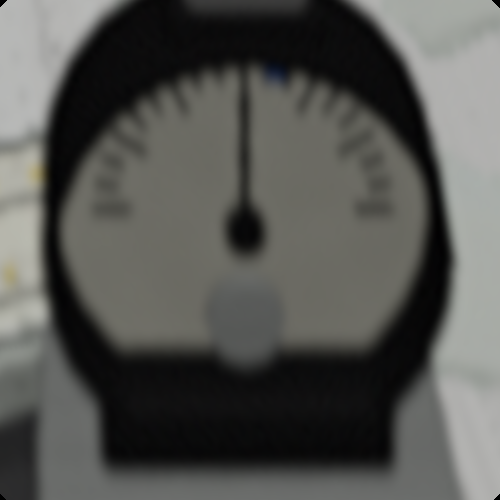

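The mark is readable, but the camera looks down at 43° past the rim and the raised hub, which leaves about 0.04 rad of parallax. I tilt the gauge 40° back so its dial faces the camera squarely.

Request:
carry_out --moves '[[[0,0,0],[0,0,0],-1],[[6,-1,0],[0,0,0],-1],[[12,-2,0],[0,0,0],-1],[[18,-3,0],[0,0,0],-1],[[24,-4,0],[0,0,0],-1],[[30,-5,0],[0,0,0],-1],[[36,-6,0],[0,0,0],-1],[[40,-7,0],[0,0,0],-1],[[40,-7,0],[0,0,0],-1],[[40,-7,0],[0,0,0],-1],[[40,-7,0],[0,0,0],-1]]' --grip_force 90

```text
clock: 14.7
tool_pos: [0.5297, 0.4849, 0.5904]
ee_rot: [0.265, -0.604, 0.718, 0.223]
ft_force: [0.7, 0.4, -2.7]
width: 0.0243
grasp_force: 91.1
```

Run:
```python
from mark import *
from scipy.interpolate import griddata
s=ctrl.read_state();print(s['clock'],s['tool_pos'],s['ee_rot'],s['q'].round(2))
ps=[]
for i in range(6):
    p,d,W,c=cam("side");ps.append(p.astype(float))
K,R,t=c;p=np.mean(ps,0)
Y,Z,b,sm,n,g,y,z=mark(p,K,R,t,s['tool_pos'],s['ee_rot'])
nn=np.cross(z,y);C=-R.T@t; v=C-s['tool_pos']; print("view cos",nn@v/np.linalg.norm(v),"y,z",y,z)
k=np.hypot(Y,Z)<.075
yy,zz=np.meshgrid(np.arange(-.055,.055,.0002),np.arange(.055,-.055,-.0002))
im=np.nan_to_num(np.stack([griddata((Y[k],Z[k]),p[...,j][k],(-yy,zz),method='cubic') for j in range(3)],-1))
save(np.clip(im,0,255).astype(np.uint8),"rect2.png"); np.save("rect2.npy",im)
```

```text
14.7 [0.52969936 0.48486401 0.59044522] [ 0.26493825 -0.60405882  0.71789343  0.2225976 ] [ 0.8   0.09  0.41 -0.39 -1.3  -0.98]
view cos 0.9957922345782665 y,z [ 9.85248952e-01 -1.71126499e-01  4.73861976e-04] [-0.11147077 -0.63967929  0.76051606]
```

View pics/rect2.png

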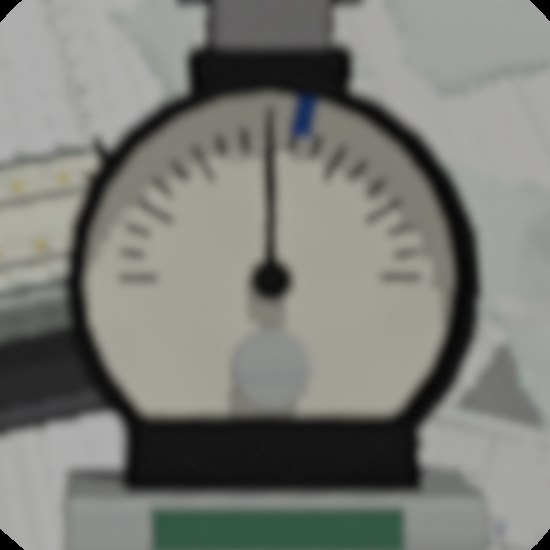

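Face-on, the ticks give the centre at (270,277), the pointer is at x≈270 and the blue tab runs from (298,137) to (309,95), so the mark is at about 0.2 rad. I refine it numerically.

Run:
```python
import numpy as np,cv2
im=np.load("rect2.npy");b=np.clip(im[...,2]-np.maximum(im[...,0],im[...,1])-8,0,None);b[:80]=0;b[145:]=0;b[:,:280]=0;b[:,330:]=0
v,u=np.mgrid[:550,:550];c=np.array([(u*b).sum(),(v*b).sum()])/b.sum()
g=im.mean(2)
h=np.array([270.,280.])
for _ in range(8):
    m=(np.hypot(u-h[0],v-h[1])<16)*np.clip(80-g,0,None);h=np.array([(u*m).sum(),(v*m).sum()])/m.sum()
x,y=u[(b>10)],v[(b>10)]
l=cv2.fitLine(np.c_[x,y].astype(np.float32),cv2.DIST_L2,0,.01,.01).ravel()
pt=[(np.clip(90-g[r,255:285],0,None)*np.arange(255,285)).sum()/np.clip(90-g[r,255:285],0,None).sum() for r in (140,160,180,200,220)]
print("blue",c,"hub",h,"ang hub",np.arctan2(c[0]-h[0],h[1]-c[1]),"tick centre",np.arctan2(c[0]-270,277-c[1]),"tabdir",np.arctan(l[0]/l[1]),"pointer x",pt)
```

```text
blue [303.83214972 114.49713758] hub [270.64657823 279.69311799] ang hub 0.1982474060557214 tick centre 0.2052620177859053 tabdir -0.21060713 pointer x [np.float64(269.50758869664884), np.float64(268.9529489791461), np.float64(269.82700797439446), np.float64(270.44187698451316), np.float64(270.5957277531569)]
```

Request:
carry_out --moves '[[[-7,1,0],[0,0,0],-1],[[-14,2,0],[0,0,0],-1],[[-21,4,0],[0,0,0],-1],[[-28,5,0],[0,0,0],-1],[[-35,6,0],[0,-30,0],-1],[[-40,7,0],[0,-70,-30],-1],[[-40,7,0],[0,-110,-60],-1],[[-40,7,0],[0,-150,-90],-1],[[-40,7,0],[0,-190,-120],-1],[[-40,7,0],[0,-230,-140],-1],[[-40,7,0],[0,-270,-160],-1],[[-40,7,0],[0,-300,-180],-1]]'

```text
clock: 16.2
tool_pos: [0.5295, 0.1829, 0.4107]
ee_rot: [0.001, -0.644, 0.765, 0.0]
ft_force: [1.0, 0.9, -1.5]
width: 0.0242
grasp_force: 91.0
```

Mark is about 0.204 rad (11.7°). I turn the dial back to face the robot and go over the pad.

Request:
carry_out --moves '[[[0,0,8],[5,-12,-10],-1],[[0,0,16],[10,-24,-20],-1],[[0,0,24],[15,-36,-30],-1],[[0,0,32],[20,-48,-40],-1],[[0,0,40],[25,-60,-50],-1],[[0,0,48],[30,-72,-60],-1],[[0,0,56],[35,-84,-70],-1],[[0,0,64],[40,-96,-80],-1],[[0,0,72],[45,-108,-90],-1],[[0,0,80],[50,-120,-100],-1],[[0,0,88],[55,-132,-110],-1],[[0,0,96],[57,-138,-120],-1]]'

```text
clock: 17.4
tool_pos: [0.5874, 0.0462, 0.2904]
ee_rot: [-0.0, 1.0, -0.031, 0.0]
ft_force: [0.6, -0.2, -2.6]
width: 0.0243
grasp_force: 91.1
```

Request:
carry_out --moves '[[[0,0,8],[0,0,-20],-1],[[0,0,10],[0,0,-45],-1],[[0,0,10],[0,0,-60],-1],[[0,0,10],[0,0,-60],-1],[[0,0,10],[0,0,-60],-1]]'

```text
clock: 17.9
tool_pos: [0.5872, 0.0468, 0.2314]
ee_rot: [0.0, 0.999, 0.054, 0.0]
ft_force: [0.6, 1.1, -2.1]
width: 0.0243
grasp_force: 90.9
```

```bash
cat > hov.py <<'E'
from h import *
s=ctrl.read_state();print(s['clock'],s['tool_pos'],s['ee_rot'],s['width'],"yaw",np.degrees(2*np.arctan2(s['ee_rot'][2],s['ee_rot'][1])),s['q'].round(2))
p,d,W,c=cam("wrist")
tp=s['tool_pos'];near=np.hypot(W[...,0]-tp[0],W[...,1]-tp[1])<.07;dz=W[...,2]-tp[2]
hsv=cv2.cvtColor(p,cv2.COLOR_RGB2HSV);grn=(hsv[...,0]>45)&(hsv[...,0]<95)&(hsv[...,1]>70)
rect("cap",grn&near&(dz>.01)&(dz<.05),W)
rect("house",near&(dz<-.013)&(dz>-.07),W)
rect("foot",near&(dz<-.085)&(dz>-.115)&(W[...,2]>.112),W)
E
python3 hov.py
```

```text
17.9 [0.58719653 0.04680673 0.23135041] [2.71830017e-05 9.98561051e-01 5.36255284e-02 3.59857971e-04] 0.02430856032049418 yaw 6.147982328810476 [ 0.41  0.22 -0.18  0.   -1.17  1.27]
cap [ 222  248   55   32 1716] mean [0.5873 0.0463 0.2557] z [0.254 0.256 0.257] rect [587.2  46.1] [17.8 24.7] 4.4
house [ 190  185  120   50 4436] mean [0.5947 0.0469 0.1962] z [0.164 0.199 0.217] rect [586.6  46.2] [25.  82.9] 6.5
foot [ 201  167   98   16 1298] mean [0.5996 0.0472 0.1337] z [0.126 0.133 0.145] rect [597.7  47.1] [12.4 83.7] 6.2
```

Request:
carry_out --moves '[[[0,0,0],[0,-2,0],-1],[[0,0,0],[0,-2,-8],-1],[[0,0,0],[0,-2,-16],-1],[[0,0,0],[0,-2,-21],-1],[[0,0,0],[0,-2,-23],-1],[[0,0,0],[0,-2,-24],-1],[[0,0,0],[0,-2,-24],-1],[[0,0,0],[0,-2,-24],-1]]'

```text
clock: 18.75
tool_pos: [0.5866, 0.0443, 0.2079]
ee_rot: [0.0, 0.999, 0.054, 0.0]
ft_force: [-2.3, -0.7, 5.4]
width: 0.0241
grasp_force: 92.1
```

```bash
python3 hov.py; python3 -c "
from h import *
s=ctrl.read_state();print(s['ft_force'],s['torque'])"
```

```text
18.75 [0.58664371 0.04431722 0.20787112] [2.27060248e-04 9.98556084e-01 5.37177130e-02 3.21660250e-04] 0.024107141975242257 yaw 6.158561234065683 [ 0.41  0.23 -0.22  0.   -1.12  1.27]
cap [ 222  248   55   31 1655] mean [0.587  0.0438 0.2323] z [0.231 0.232 0.234] rect [587.2  43.7] [17.7 24.4] 6.1
house [ 190  185  119   50 4364] mean [0.5939 0.0445 0.1729] z [0.141 0.176 0.193] rect [585.8  43.4] [24.3 82.9] 6.4
[-2.91416721  0.56144246  5.27845106] [-0.0735785   1.38198771 -0.06217438]
```

The gauge is seated: cap top at 232 mm, light contact force. Now I rock it 11.7° left about the pivot (axis along the pad's x, yaw 6°).

Request:
carry_out --moves '[[[0,0,0],[0,0,-1],-1],[[0,0,0],[0,0,-1],-1],[[-2,-0.2,0],[-0.5,4.4,-1.1],-1],[[-4,-0.4,0],[-0.9,8.7,-1.3],-1],[[-6,-0.6,0],[-1.4,13.1,-1.7],-1],[[-8,-0.8,0],[-1.8,17.4,-2.2],-1],[[-10,-1,0],[-2.3,21.7,-2.9],-1],[[-11.6,-1.2,0],[-2.7,25.4,-3.6],-1],[[-11.6,-1.2,0],[-2.7,25.4,-3.6],-1],[[-11.6,-1.2,0],[-2.7,25.4,-3.6],-1],[[-11.6,-1.2,0],[-2.7,25.4,-3.6],-1],[[-11.6,-1.2,0],[-2.7,25.4,-3.6],-1]]'

```text
clock: 20.0
tool_pos: [0.5845, 0.0698, 0.2055]
ee_rot: [0.102, 0.993, 0.054, 0.006]
ft_force: [-4.4, 0.5, 11.7]
width: 0.0243
grasp_force: 92.8
```

```bash
cat > chk.py <<'E'
from h import *
from scipy.spatial.transform import Rotation as Ro
s=ctrl.read_state();q=s['ee_rot'];M=Ro.from_quat(np.r_[q[1:],q[0]]).as_matrix()
print(s['clock'],s['tool_pos'],s['ft_force'].round(1),s['grasp_force'],s['width'])
a=np.radians(6);ex=np.array([np.cos(a),np.sin(a),0]);ey=np.array([-np.sin(a),np.cos(a),0])
z=-M[:,2];print("tool lean",np.arctan2(z@ey,z[2]),"pitch",np.arctan2(z@ex,z[2]))
p,d,W,c=cam("wrist")
C=np.array([.5864,.0445,.082]);X=(W-C)@ex;Y=(W-C)@ey;Z=W[...,2]
def fit(n,m):
    m=m&np.isfinite(Z);A=np.c_[X[m],Y[m],np.ones(m.sum())];zz=Z[m]
    for _ in range(4):
        f=np.linalg.lstsq(A,zz,rcond=None)[0];r=zz-A@f;k=abs(r)<max(.002,1.5*r.std());A,zz=A[k],zz[k]
    print(n,len(zz),"lean",np.arctan(-f[1]),"pitch",np.arctan(-f[0]),"z0",f[2],"rms",r.std())
fit("light panel",(X>.04)&(X<.11)&(abs(Y)<.05)&(Z>.07)&(Z<.125))
fit("rim far",(X>.0225)&(X<.03)&(abs(Y)<.05)&(Z>.08)&(Z<.13))
hsv=cv2.cvtColor(p,cv2.COLOR_RGB2HSV);grn=(hsv[...,0]>45)&(hsv[...,0]<95)&(hsv[...,1]>70)
fit("cap",grn&(Z>.2)&(Z<.26))
fit("foot top",(X>.0125)&(X<.0175)&(abs(Y)<.05)&(Z>.09)&(Z<.13))
np.savez("chk.npz",p=p,W=W)
E
python3 chk.py
```

```text
20.0 [0.58448222 0.06977853 0.20546202] [-4.4  0.5 11.7] 92.82699465751648 0.024292223812697498
tool lean 0.20444006526698008 pitch -0.0019227528740589758
light panel 6016 lean 0.20350911728535795 pitch 0.003899040481700483 z0 0.0913405850774922 rms 0.0011087500628656631
rim far 705 lean 0.18821767447063184 pitch 1.2568558359432203 z0 0.18216400125614296 rms 0.0026577041704281394
cap 1636 lean 0.20120638029348598 pitch 0.037823132539945875 z0 0.2354852934218054 rms 0.0005985587868934148
foot top 530 lean 0.19896805508560855 pitch 1.1677523356499095 z0 0.14264593836397071 rms 0.0023759334743644707
```

The light leans 0.2035 rad and the tool 0.2044, as wanted. The cap shows a slight pitch, so I relax the grip briefly under light press to let the foot settle flat, then firm up and recheck.

Request:
carry_out --moves '[[[0,0,0],[0,0,-1],-1],[[0,0,0],[0,0,-1],-1],[[0,0,0],[0,0,-1],-1],[[0,0,0],[0,0,-1],-1],[[0,0,0],[0,0,-1],-1]]' --grip_force 20

```text
clock: 20.55
tool_pos: [0.5848, 0.0698, 0.2054]
ee_rot: [0.102, 0.993, 0.054, 0.007]
ft_force: [-5.3, 1.5, 17.3]
width: 0.0242
grasp_force: 93.7
```

Request:
carry_out --moves '[[[0,0,0],[0,0,0],-1],[[0,0,0],[0,0,0],-1],[[0,0,0],[0,0,0],-1],[[0,0,0],[0,0,0.5],-1],[[0,0,0],[0,0,0.5],-1],[[0,0,0],[0,0,0.5],-1],[[0,0,0],[0,0,0.5],-1],[[0,0,0],[0,0,0.5],-1],[[0,0,0],[0,0,0.5],-1],[[0,0,0],[0,0,0.5],-1]]' --grip_force 50

```text
clock: 21.55
tool_pos: [0.5846, 0.0698, 0.2055]
ee_rot: [0.102, 0.993, 0.054, 0.006]
ft_force: [-5.0, -0.0, 14.1]
width: 0.0243
grasp_force: 93.2
```

```bash
python3 chk.py
python3 - <<'E'
from h import *
f=np.load("chk.npz");save(f["p"],"end.png")
W=f["W"];a=np.radians(6);C=np.array([.5864,.0445,.082]);th=.204
ex=np.array([np.cos(a),np.sin(a),0]);ey=np.array([-np.sin(a),np.cos(a),0]);ez=np.array([0,0,1.])
gy=np.cos(th)*ey-np.sin(th)*ez;gz=np.sin(th)*ey+np.cos(th)*ez
X,Y,Z=(W-C)@ex,(W-C)@gy,(W-C)@gz-.016
# back face (far x) of housing as function of height, extents
for lo in range(4,140,8):
    m=(Z>lo/1e3)&(Z<(lo+8)/1e3)&(abs(X)<.03)&(abs(Y)<.012)
    if m.sum()>15: print(lo,m.sum(),"xmax",np.round(np.nanpercentile(X[m],[5,50,95])*1000,1))
m=(Z>.003)&(Z<.03)&(X<.02)&(X>.0125)&(abs(Y)<.06);print("foot y",np.percentile(Y[m],[1,99])*1000,"z",np.percentile(Z[m],[10,50,90])*1000)
E
```

```text
21.55 [0.58461489 0.0697695  0.20545019] [-5.  -0.  14.1] 93.17496657371521 0.024269610010301316
tool lean 0.20445728407169805 pitch -0.0024539494151852095
light panel 5989 lean 0.20281754437156183 pitch 0.003039076098409966 z0 0.09128090696824229 rms 0.0010995724204656498
rim far 720 lean 0.18917765290208013 pitch 1.2580437370440491 z0 0.18235647255614126 rms 0.0028928053122818727
cap 1651 lean 0.2060911201674411 pitch 0.036825313455419076 z0 0.2356205289923529 rms 0.0006352205260767488
foot top 527 lean 0.18707935633166023 pitch 1.0955456659142857 z0 0.13655878078097242 rms 0.0022160365756959837
4 398 xmax [10.7 16.3 26.9]
12 107 xmax [ 9.9 10.3 14.5]
20 72 xmax [10.  10.4 10.6]
28 81 xmax [10.1 10.5 10.7]
36 85 xmax [10.3 10.6 10.8]
44 94 xmax [10.5 10.7 11. ]
52 118 xmax [10.6 10.9 11.2]
60 114 xmax [10.6 11.  11.3]
68 141 xmax [10.8 11.1 11.5]
76 156 xmax [10.9 11.3 11.6]
84 176 xmax [11.  11.4 11.8]
92 448 xmax [ 7.9  9.2 11.6]
100 268 xmax [6.9 7.6 8.2]
108 286 xmax [7.2 7.8 8.3]
116 341 xmax [7.4 7.9 8.6]
124 425 xmax [7.5 8.  8.9]
132 1701 xmax [-6.7  1.1  8. ]
foot y [-47.75421685  48.0989348 ] z [ 4.39914664 10.63756535 12.01570218]
```

View pics/end.png

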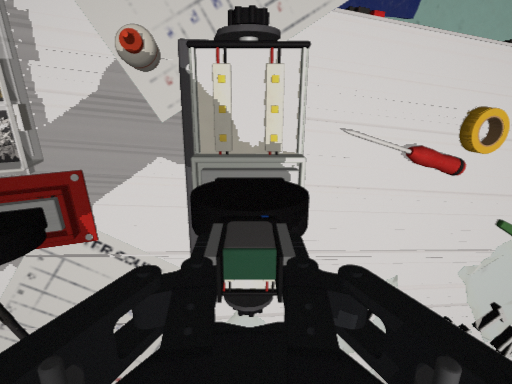

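The final view shows the gauge held in the pad near (250,220). Its lean is 0.204 rad against the 0.204 mark, it is flat to about 0.015 rad, and the foot is about 2 mm off centre. Bottle, screwdriver and tape look undisturbed, so I'm handing in.

```bash
python3 -c "
from h import *
print(workorder.sign_off())"
```

```text
the job is handed in; nothing more can be done
None
```

The job is handed in (no verdict came back): red gauge released upright in the nest; green gauge gripped flat in its pad, leaning left 0.204 rad on the mark (read as 0.204 rad; pointer not visible at the end), bystanders apparently undisturbed.

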